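# Release the latched key

### The arm

A 6-joint arm with a two-finger parallel gripper is mounted at the origin on a cart in front of the work surface, level with it; the furniture and walls round the work are solid. World frame = base frame: x ahead of the robot, y to its left, z up, the work surface at z = 0. Lengths are in mm, angles in rad, forces in N, time in s.
With the tool pointing down it reaches from about 350 to 975 mm from the base axis. Payload 7.1 kg.
Tool frame: the origin (TCP) lies between the finger pads; the fingertips stand 19 mm ahead of it and the grasp point (between the pads) is the TCP (ctrl.tcp_to_tips is the distance from the TCP to the fingertips, in mm); z points along the fingers, y is the line along which they close (so a half turn about z gives the same grasp; the last joint's range is limited). The gripper opens to 88 mm and grips with 3 to 60 N. Pads are 20 mm wide; open, the fingers measure 115 mm over their backs; the gripper's body (75 mm by 178 mm) begins 61 mm behind the grasp point.
Start: joints at [1.296, 0.423, 1.63, -0, 1.089, -0.019], TCP at [158.106, 604.655, 208.375] pointing down, gripper open.
Joint ranges: [-3, 3], [-0.9, 2.11], [0.09, 2.58], [-1.31, 4.45], [0.11, 2.69], [-2.54, 2.54]. Speed limits (rad/s): [2.39, 2.39, 3.01, 3.14, 3.14, 3.14].

### API

Orientations are given as a rotation vector (axis times angle).
In Python, from workcell import status, optics, ctrl gives the robot as it stands. The module is installed in compiled form; this text tells all that it offers.
- The arm moves only by the shell command python3 -m inch 'ROWS'. ROWS is JSON, a list that holds one entry, the list of rows, each a list of 7 numbers: the shift along the tool's x, y, z in mm, then the turn, a rotation vector about the tool's x, y, z in rad, then the opening in per cent of the stroke, from 0 (shut) to 100 (fully open). A call has 1 to 20 rows; each row is the pose to reach, as a shift and turn from the pose commanded when the call began, along the tool's axes at that moment; what a row does not reach only later rows make up. A row lasts 1/10 s, in which the tool goes at most 50 mm and 8.59 degrees, less where a joint would pass 70% of its speed; a pose out of reach is approached as far as the arm can. A call with a gripper value outside its range is refused whole. The fingers move at their own pace and stop on an object; the grip force is fixed at half the most. Time passes only in rows, so rows that repeat a pose let the fingers close. It gives the time, the measured TCP pose, the force, the opening and the grip force at its end, in the units of the state.
- status.get_obs(): the state, without advancing time (a new reading comes with each control period).
- optics.get_image(name): name is "scene" or "top" or "wrist"; returns a dict with "frame" (384x512x3 uint8, red, green, blue), "fx", "fy", "cx", "cy" (pixels), "rvec" (rotation vector, rad) and "tvec" (3), from world to camera coordinates, as OpenCV has them; the wrist camera has in their place "hand_eye" (4x4, takes a point from camera to tool coordinates, whose origin is the TCP and whose axes are the flange's). Camera axes: x right, y down, z forward; pixel columns grow to the right and rows downward; lengths in mm; the calibration is good to about 2 mm. A picture is of the moment at which its call begins: read the wrist's pose just before it. There is no depth.
- ctrl.close_job(): hands the job in; it is judged then, once.
The state is a dict: "t": time; "qpos": joint angles; "qvel": joint speeds; "joint_torque": joint torques, N m; "ee_pos": TCP position; "orientation": TCP orientation; "ft_force": force on the tool from outside, world axes, zero at the start; "moment": the same for the moment, N m; "width": finger opening in mm; "grasp_force": force on a finger pad.
Only numpy, scipy, OpenCV 4.12 (cv2) and the standard library are available. Lean on these libraries where they do the work, as an engineer would, in place of code of your own. Each camera call takes 0.05 s, during which the arm holds its last target. There are 200 camera calls.

### The job

One of the four identical keys on the grey switch box is still latched down. With the tips of the fingers, tap all four keys lightly, one after the other from left to right, to feel which one it is; lift off after the last tap, then press that key fully in and let go so that it springs up and all four stand level. Until it is released do not press in any of the others, and never move or pick up the things standing round the box.

Things in the scene. Friction and masses are not known exactly. Their poses are not given: they have to be found in the camera images.
- switch_box: Grey flat-topped switch box fixed to the bench, 110 (its x) x 240 (its y) x 55 mm high, with a row of four identical pale keys on top. Origin: centre of its underside, on the bench; z up, x to the rear of the box (away from the robot), y along the row to the left. A short cable stub leaves its rear face.
- key_1: The first (leftmost) key of the row as seen from the robot: flat rectangular cap 34 (x) x 30 (y) mm on the box's centre line, +78 mm along the box's y; keys are 52 mm apart, with 22 mm gaps. Origin: centre of the cap's flat top, 67 mm above the bench (12 mm above the box top) when the key is up; axes as the box's.
- key_2: The second key of the row as seen from the robot: flat rectangular cap 34 (x) x 30 (y) mm on the box's centre line, +26 mm along the box's y; keys are 52 mm apart, with 22 mm gaps. Origin: centre of the cap's flat top, 67 mm above the bench (12 mm above the box top) when the key is up; axes as the box's.
- key_3: The third key of the row as seen from the robot: flat rectangular cap 34 (x) x 30 (y) mm on the box's centre line, -26 mm along the box's y; keys are 52 mm apart, with 22 mm gaps. Origin: centre of the cap's flat top, 67 mm above the bench (12 mm above the box top) when the key is up; axes as the box's.
- key_4: The fourth (rightmost) key of the row as seen from the robot: flat rectangular cap 34 (x) x 30 (y) mm on the box's centre line, -78 mm along the box's y; keys are 52 mm apart, with 22 mm gaps. Origin: centre of the cap's flat top, 67 mm above the bench (12 mm above the box top) when the key is up; axes as the box's.
- travel_1 (a joint): How far key_1 is down, in m: 0 up, about 0.003 latched, 0.007 at the bottom stop. An up key yields at about 2.5 N and then 0.9 N per mm (about 9 N at the bottom). The latched key stands 3 mm lower, feels solid up to about 4.4 N, and yields from there; pushed beyond about 5 mm down (some 6 to 7 N) its catch lets go and it springs fully up when the finger leaves. Lighter taps do not release it. Which of the four is latched differs from start to start.
- travel_2 (a joint): How far key_2 is down, in m: 0 up, about 0.003 latched, 0.007 at the bottom stop. As travel_1.
- travel_3 (a joint): How far key_3 is down, in m: 0 up, about 0.003 latched, 0.007 at the bottom stop. As travel_1.
- travel_4 (a joint): How far key_4 is down, in m: 0 up, about 0.003 latched, 0.007 at the bottom stop. As travel_1.
- crucible: Loose brown crucible, 53 mm across, 44 mm high, standing near the left end of the box. Bystander. Origin: centre of its underside.
- denture_flask: Loose ochre denture flask, a rounded block 51 x 70 x 37 mm, near the right end of the box. Bystander. Origin: centre of its underside.
- cast_grey: Loose plaster dental cast (tooth arch), 49 x 60 x 36 mm, on the bench in front of the box. Bystander. Origin: centre of its underside.

How it is judged:
By the outcome, as a careful person would: the job done as asked, in the order asked, and still so for the second after the job is handed in, with the robot touching nothing.
It also fails if it takes over 51 s, if anything falls off the work surface, if the arm or the gripper's body presses on something with over 40 N, if the wrist force passes 120 N, or if a joint passes its speed limit or range.

## Working session

There is one attempt and no reset: what is moved stays moved. The work goes in short steps, Python scripts to look and compute and a shell command to move; the robot and the scene stay as the last step left them, time stands still between calls to the robot, and variables do not carry over. Pictures are saved under pics/ and viewed, at most 10 in all, crops included, and the job is handed in when it is done.

```bash
mkdir -p pics; python3 - <<'E'
from workcell import status, optics, ctrl
import cv2,numpy as np
o=status.get_obs();print(o, ctrl.tcp_to_tips)
ims=[]
for n in("top","scene"):
    i=optics.get_image(n);np.savez(f"{n}.npz",**i);print(n,i["fx"],i["cx"],i["cy"],i["rvec"],i["tvec"])
    cv2.imwrite(f"pics/{n}0.png",i["frame"][...,::-1])
E
```

```text
{'t': 0.0, 'qpos': array([ 1.29602106e+00,  4.23790037e-01,  1.63071537e+00, -1.03997638e-05,
        1.08859093e+00, -1.89972715e-02]), 'qvel': array([-0.00033736, -0.00089082, -0.00087129, -0.00012391, -0.00128937,
        0.00061729]), 'joint_torque': array([-4.50054804e-04, -5.44631696e+01, -2.73669952e+01,  6.42851740e-02,
        2.26242008e-02, -1.65954016e-04]), 'ee_pos': array([157.94035203, 604.10583018, 207.62346424]), 'orientation': array([-4.00646282e-01, -3.11572720e+00,  2.33850561e-03]), 'ft_force': array([ 0.07503758, -0.23776224, -0.12797313]), 'moment': array([ 0.00722563,  0.01013669, -0.01488033]), 'grasp_force': 0.0, 'width': 88.02799485205544} 19.0
top 382.65609757807806 256.9274866459128 190.90059316355342 [ 2.25506684 -1.94888004  0.19629926] [-23.85682765 506.41748028 842.38382303]
scene 420.17066618649994 246.26495052673206 198.33457021520547 [ 2.21866477 -0.88221145  0.35266288] [-354.65778159  344.55558938  650.93350768]
```

View pics/top0.png

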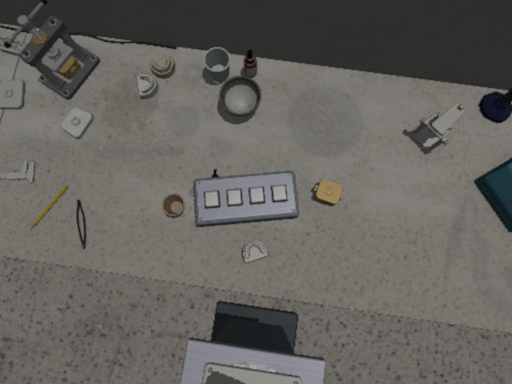

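View pics/scene0.png

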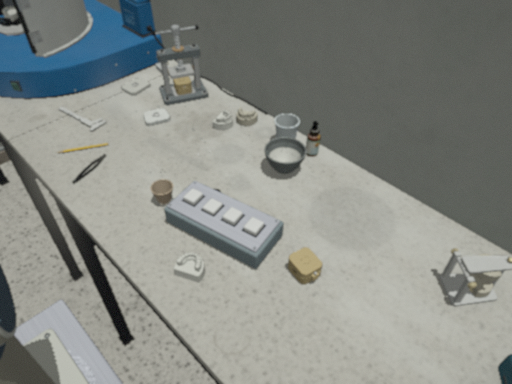

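The top view shows the box with the keys at about (212,199), (235,197), (257,195) and (279,193), the crucible at (174,206), the flask at (328,192) and the cast at (254,252). The scene view agrees.

```bash
cat > h.py <<'E'
import numpy as np,cv2
def cast(i,uv,z):
    R=cv2.Rodrigues(np.array(i["rvec"]))[0];t=np.array(i["tvec"]).ravel()
    d=R.T@np.array([(uv[0]-i["cx"])/i["fx"],(uv[1]-i["cy"])/i["fy"],1.]);c=-R.T@t
    return c+d*(z-c[2])/d[2]
def keys(f,roi,th):
    g=f.min(2);m=np.zeros_like(g);x0,y0,x1,y1=roi;m[y0:y1,x0:x1]=(g[y0:y1,x0:x1]>th)*255
    n,l,s,c=cv2.connectedComponentsWithStats(m);return [(c[k],s[k,4]) for k in range(1,n) if s[k,4]>30]
E
python3 - <<'E'
from h import *
for n,roi in(("top",(203,183,290,210)),("scene",(178,184,270,240))):
    i=dict(np.load(n+".npz"));f=i["frame"]
    print(n,"C",-cv2.Rodrigues(i["rvec"])[0].T@i["tvec"])
    for th in(190,205):
        for c,a in keys(f,roi,th):print(th,c.round(1),a,cast(i,c,67).round(1))
i=dict(np.load("top.npz"))
for n,p,z in(("crucible",(174,206),40),("flask",(328,192),30),("cast",(254,252),30),("boxTL",(194,182),55),("BR",(298,213),55),("cup",(240,98),50)):print(n,cast(i,p,z).round())
for n in("top","scene"):
    f=cv2.imread(f"pics/{n}0.png");f=f[165:235,185:310] if n=="top" else f[170:270,150:300]
    cv2.imwrite(f"pics/{n}c.png",cv2.resize(f,None,fx=5,fy=5,interpolation=2))
E
```

```text
top C [326.5314531   22.04064943 927.10826647]
scene C [ 116.34480885 -403.26636867  701.46649884]
190 [192.6 194.5] 124 [468.2 148.6  67. ]
190 [212.1 204.9] 130 [478.7  96.   67. ]
190 [232.1 213.6] 144 [492.5  48.3  67. ]
190 [253.4 224.1] 153 [504.4  -2.5  67. ]
crucible [443. 238.  40.]
flask [ 531. -118.   30.]
cast [365.  36.  30.]
boxTL [504. 198.  55.]
BR [466. -51.  55.]
cup [730. 125.  50.]
```

View pics/topc.png

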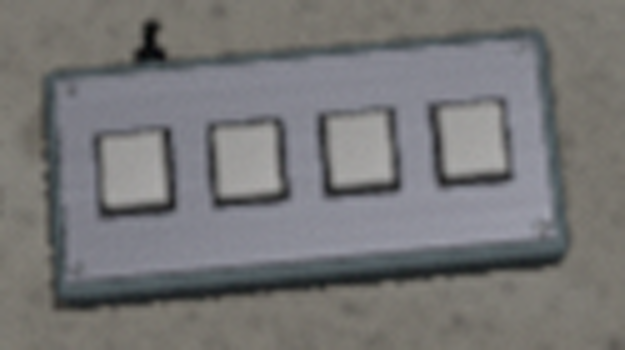

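```bash
cat >> h.py <<'E'
def refine(i,roi,thr=8):
    f=i["frame"].astype(int);x0,y0,x1,y1=roi;m=np.zeros(f.shape[:2],np.uint8)
    s=f[y0:y1,x0:x1];m[y0:y1,x0:x1]=((s[...,2]-s[...,0]<thr)&(s.min(2)>120))*255
    n,l,st,c=cv2.connectedComponentsWithStats(m)
    return [(c[k],st[k,4]) for k in range(1,n) if st[k,4]>60]
E
python3 - <<'E'
from h import *
from scipy.spatial.transform import Rotation as Ro
P=[]
for n,roi in(("top",(200,183,292,212)),("scene",(178,184,270,240))):
    i=dict(np.load(n+".npz"))
    for c,a in sorted(refine(i,roi),key=lambda q:q[0][0]):
        p=cast(i,c,67);print(n,c.round(1),a,p.round(1));P.append(p)
P=np.array(P)
if len(P)==8:
    d=P[:4,:2]-P[4:,:2];print("diff",d.round(1))
    Q=(P[:4]+P[4:])/2;v=(Q[0]-Q[3]);print("len",np.hypot(*v[:2]),"yaw",np.arctan2(-v[0],v[1]),"centre",Q.mean(0))
p=np.array([158.106,604.655,208.375]);R=Ro.from_rotvec([-4.00646282e-01,-3.11572720e+00,0]).as_matrix()
print(R.round(3)); print("to key1 z160:",R.T@(np.array([*Q[0][:2],160])-p))
E
```

```text
top [211.3 198.4] 159 [468.9 149.9  67. ]
top [234.  196.6] 158 [480.7  99.2  67. ]
top [256.4 194.4] 157 [493.2  49.2  67. ]
top [279.  192.2] 164 [505.7  -1.3  67. ]
scene [184.1 235.8] 110 [385.  69.  67.]
scene [230.1 205.7] 3056 [504.5  68.   67. ]
[[-0.967  0.253 -0.   ]
 [ 0.253  0.967  0.   ]
 [ 0.    -0.    -1.   ]]Traceback (most recent call last):
  File "<stdin>", line 13, in <module>
NameError: name 'Q' is not defined
```

```bash
python3 -m inch '[[[-415,-362,80,0,0,1.08,0],[-415,-362,80,0,0,1.08,0],[-415,-362,80,0,0,1.08,0],[-415,-362,80,0,0,1.08,0],[-415,-362,80,0,0,1.08,0],[-415,-362,80,0,0,1.08,0],[-415,-362,80,0,0,1.08,0],[-415,-362,80,0,0,1.08,0],[-415,-362,80,0,0,1.08,0],[-415,-362,80,0,0,1.08,0],[-415,-362,80,0,0,1.08,0],[-415,-362,80,0,0,1.08,0],[-415,-362,80,0,0,1.08,0],[-415,-362,80,0,0,1.08,0],[-415,-362,80,0,0,1.08,0],[-415,-362,80,0,0,1.08,0],[-415,-362,80,0,0,1.08,0],[-415,-362,80,0,0,1.08,0]]]'
cat > look.py <<'E'
import sys
from workcell import status,optics
from h import *
from scipy.spatial.transform import Rotation as Ro
o=status.get_obs();i=optics.get_image("wrist");R=Ro.from_rotvec(o["orientation"]).as_matrix()
print(o["t"],o["ee_pos"].round(2),o["ft_force"].round(2),o["qpos"].round(3),o["width"]);print(R.round(3))
np.savez("wrist.npz",R=R,p=o["ee_pos"],**i)
cv2.imwrite(sys.argv[1],i["frame"][...,::-1])
E
python3 look.py pics/w1.png
```

```text
t: 1.9
ee_pos: [467.8, 150.1, 128.5]
orientation: [1.944, 2.468, 0.0]
ft_force: [-0.9, -0.2, -0.1]
width: 0.3
grasp_force: 0.0
1.9 [467.78 150.05 128.51] [-0.92 -0.17 -0.13] [0.286 0.348 1.98  0.    0.813 0.05 ] 0.29567606147027575
[[-0.234  0.972  0.   ]
 [ 0.972  0.234  0.   ]
 [ 0.     0.    -1.   ]]
```

View pics/w1.png

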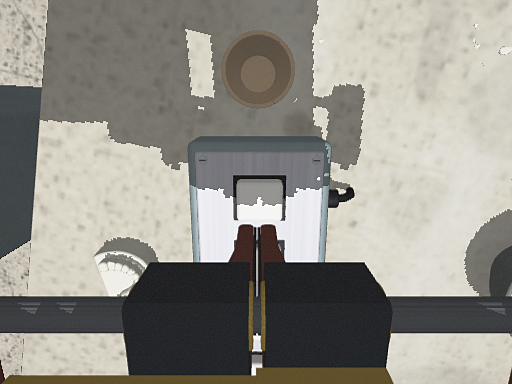

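The wrist view shows key 1 centred near (260,199) (columns 234–286, rows 177–221), the box's left end at row ~138–150, the crucible at (258,70) and the closed fingertips near (257,230).

```bash
python3 - <<'E'
from h import *
i=dict(np.load("wrist.npz"));H=i["hand_eye"];print(H.round(2))
def wc(uv,z):
    d=i["R"]@H[:3,:3]@np.array([(uv[0]-i["cx"])/i["fx"],(uv[1]-i["cy"])/i["fy"],1.]);c=i["R"]@H[:3,3]+i["p"]
    P=c+d*(z-c[2])/d[2]; return P,(i["R"].T@(P-i["p"]))
for uv,z in(((260,199),67),((234,199),67),((286,199),67),((260,178),67),((260,221),67),((191,150),55),((328,150),55)):
    P,t=wc(uv,z);print(uv,z,P.round(1),"tool",t.round(1))
E
```

```text
[[   0.     -0.96   -0.26   72.29]
 [   1.      0.     -0.     -0.2 ]
 [   0.     -0.26    0.96 -176.31]
 [   0.      0.      0.      1.  ]]
(260, 199) 67 [469.3 153.2  67. ] tool [ 2.7  2.2 61.5]
(234, 199) 67 [451.  148.8  67. ] tool [  2.7 -16.6  61.5]
(286, 199) 67 [487.6 157.6  67. ] tool [ 2.7 21.  61.5]
(260, 178) 67 [465.6 168.4  67. ] tool [18.3  2.1 61.5]
(260, 221) 67 [473.3 136.8  67. ] tool [-14.1   2.2  61.5]
(191, 150) 55 [412.3 174.3  55. ] tool [ 36.6 -48.3  73.5]
(328, 150) 55 [509.7 197.8  55. ] tool [36.6 51.9 73.5]
```

```bash
python3 -m inch '[[[1,1.5,20,0,0,0,0],[1,1.5,34,0,0,0,0],[1,1.5,39,0,0,0,0],[1,1.5,40,0,0,0,0],[1,1.5,40,0,0,0,0],[1,1.5,40,0,0,0,0]]]'
python3 -m inch '[[[0,0,0.5,0,0,0,0],[0,0,1,0,0,0,0],[0,0,1,0,0,0,0],[0,0,1,0,0,0,0]]]'

```

```text
t: 2.55
ee_pos: [469.7, 150.9, 89.0]
orientation: [1.945, 2.466, 0.001]
ft_force: [-0.4, 0.9, -0.0]
width: 0.2
grasp_force: 0.0
t: 2.95
ee_pos: [469.3, 150.7, 87.5]
orientation: [1.946, 2.466, 0.0]
ft_force: [-0.4, 0.3, -0.2]
width: 0.4
grasp_force: 0.0
```

```bash
for i in 1; do python3 -m inch '[[[0,0,0.5,0,0,0,0],[0,0,0.5,0,0,0,0],[0,0,1,0,0,0,0],[0,0,1,0,0,0,0],[0,0,1,0,0,0,0]]]'; done | grep -E "ee|ft"
python3 -c "
from workcell import status
o=status.get_obs();print(o['t'],o['ee_pos'],o['ft_force'])"
```

```text
ee_pos: [469.2, 150.8, 86.3]
ft_force: [0.4, -0.6, -0.6]
3.45 [469.21355056 150.76903999  86.34169443] [ 0.42775815 -0.60033818 -0.63172837]
```

```bash
python3 -m inch '[[[0,0,0.5,0,0,0,0],[0,0,0.5,0,0,0,0],[0,0,0.5,0,0,0,0]]]'|grep -E "ee|ft"
```

```text
ee_pos: [469.2, 150.7, 85.9]
ft_force: [0.1, -0.2, 0.3]
```

```bash
python3 -m inch '[[[0,0,0.5,0,0,0,0],[0,0,0.5,0,0,0,0],[0,0,0.5,0,0,0,0]]]'|grep -E "ee|ft"
```

```text
ee_pos: [469.2, 150.8, 85.4]
ft_force: [0.1, 1.1, -0.0]
```

```bash
python3 -m inch '[[[0,0,0.4,0,0,0,0],[0,0,0.4,0,0,0,0],[0,0,0.4,0,0,0,0]]]'|grep -E "ee|ft"
```

```text
ee_pos: [469.2, 150.8, 85.0]
ft_force: [0.1, -0.3, 0.1]
```

```bash
python3 -m inch '[[[0,0,0.4,0,0,0,0],[0,0,0.4,0,0,0,0],[0,0,0.4,0,0,0,0]]]'|grep -E "ee|ft"
```

```text
ee_pos: [469.2, 150.7, 84.6]
ft_force: [0.6, 0.1, -0.4]
```

```bash
python3 -m inch '[[[0,0,0.4,0,0,0,0],[0,0,0.4,0,0,0,0],[0,0,0.4,0,0,0,0]]]'|grep -E "ee|ft"
```

```text
ee_pos: [469.2, 150.7, 84.2]
ft_force: [-0.1, 0.2, -0.1]
```

```bash
python3 -m inch '[[[0,0,0.4,0,0,0,0],[0,0,0.4,0,0,0,0],[0,0,0.4,0,0,0,0]]]'|grep -E "ee|ft"
```

```text
ee_pos: [469.2, 150.7, 83.8]
ft_force: [0.8, 0.4, 0.9]
```

```bash
python3 -m inch '[[[0,0,0.4,0,0,0,0],[0,0,0.4,0,0,0,0],[0,0,0.4,0,0,0,0]]]'|grep -E "ee|ft"
```

```text
ee_pos: [469.2, 150.7, 83.4]
ft_force: [0.1, 0.2, -0.0]
```

```bash
python3 -m inch '[[[0,0,0.4,0,0,0,0],[0,0,0.4,0,0,0,0],[0,0,0.4,0,0,0,0]]]'|grep -E "ee|ft"
```

```text
ee_pos: [469.2, 150.8, 83.0]
ft_force: [-0.1, 1.2, 0.7]
```

```bash
python3 -m inch '[[[0,0,0.4,0,0,0,0],[0,0,0.4,0,0,0,0],[0,0,0.4,0,0,0,0]]]'|grep -E "ee|ft"
```

```text
ee_pos: [469.2, 150.8, 82.6]
ft_force: [0.4, -0.9, -0.5]
```

```bash
python3 - <<'E'
from workcell import optics,status
import cv2
ims=[]
s=optics.get_image("scene")["frame"][150:270,140:300,::-1]
w=optics.get_image("wrist")["frame"][120:300,160:360,::-1]
a=cv2.resize(s,(400,300),interpolation=2);b=cv2.resize(w,(333,300),interpolation=2)
cv2.imwrite("pics/c1.png",cv2.hconcat([a,b]))
E
```

```text
(no output)
```

View pics/c1.png

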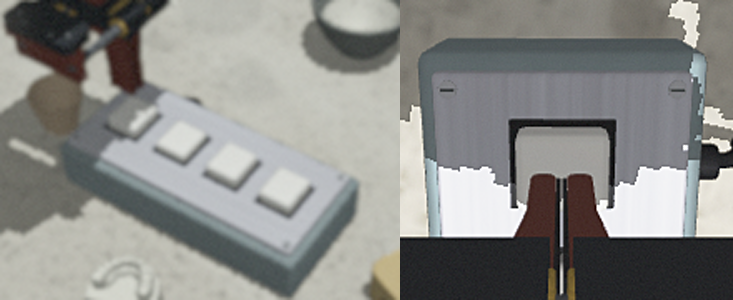

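The left crop (scene) shows the finger ending visibly above key 1 — about 10 px (roughly 15 mm). The right crop (wrist) shows the closed tips centred over the key. So the shut tips are shorter than 19 mm; I'll estimate the height from the scene view.

```bash
python3 - <<'E'
from h import *
from workcell import optics
i=optics.get_image("scene");f=i["frame"].astype(int)
s=f[165:200,180:200];m=(s[...,0]-s[...,2]>25)&(s[...,0]<140)
v,u=np.nonzero(m);print(len(v),v.max()+165,np.median(u[v>=v.max()-1])+180)
b=(np.median(u[v>=v.max()-1])+180,v.max()+165.5)
for z in (64,70,75,80,85):print(z,cast(i,b,z).round(1))
E
```

```text
134 185 190.5
64 [484. 177.  64.]
70 [480.6 171.5  70. ]
75 [477.7 167.   75. ]
80 [474.8 162.4  80. ]
85 [471.9 157.9  85. ]
```

```bash
cat > guard.py <<'E'
import sys
from workcell import status
o=status.get_obs();f=o["ft_force"];print(round(o["t"],2),o["ee_pos"].round(2),f.round(2));sys.exit(bool(f[2]>1.7))
E
python3 -m inch '[[[0,0,0.8,0,0,0,0],[0,0,0.8,0,0,0,0]]]'>/dev/null; python3 guard.py &&
python3 -m inch '[[[0,0,0.8,0,0,0,0],[0,0,0.8,0,0,0,0]]]'>/dev/null; python3 guard.py &&
python3 -m inch '[[[0,0,0.8,0,0,0,0],[0,0,0.8,0,0,0,0]]]'>/dev/null; python3 guard.py &&
python3 -m inch '[[[0,0,0.8,0,0,0,0],[0,0,0.8,0,0,0,0]]]'>/dev/null; python3 guard.py
```

```text
6.5 [469.14 150.74  81.67] [-0.55 -0.57  0.25]
6.7 [469.14 150.73  80.86] [ 0.39  0.25 -0.14]
6.9 [469.14 150.7   80.06] [-0.84 -0.01  0.42]
7.1 [469.16 150.71  79.27] [-0.43  0.49  0.33]
```

```bash

python3 -m inch '[[[0,0,1,0,0,0,0],[0,0,1,0,0,0,0]]]'>/dev/null; python3 guard.py &&
python3 -m inch '[[[0,0,1,0,0,0,0],[0,0,1,0,0,0,0]]]'>/dev/null && python3 guard.py &&
python3 -m inch '[[[0,0,1,0,0,0,0],[0,0,1,0,0,0,0]]]'>/dev/null && python3 guard.py &&
python3 -m inch '[[[0,0,1,0,0,0,0],[0,0,1,0,0,0,0]]]'>/dev/null && python3 guard.py && python3 - <<'E'
from workcell import optics,status
import cv2
s=optics.get_image("scene")["frame"][130:230,140:240,::-1]
w=optics.get_image("wrist")["frame"][120:300,160:360,::-1]
a=cv2.resize(s,(400,400),interpolation=2);b=cv2.resize(w,(400,400),interpolation=2)
cv2.imwrite("pics/c2.png",cv2.hconcat([a,b]))
E
```

```text
7.3 [469.17 150.71  78.27] [ 0.37 -0.13 -0.31]
7.5 [469.18 150.73  77.26] [-0.45  0.48  0.83]
7.7 [469.19 150.74  76.27] [-0.26 -0.48 -0.7 ]
7.9 [469.14 150.73  75.25] [-0.1   1.16  0.02]
```

View pics/c2.png

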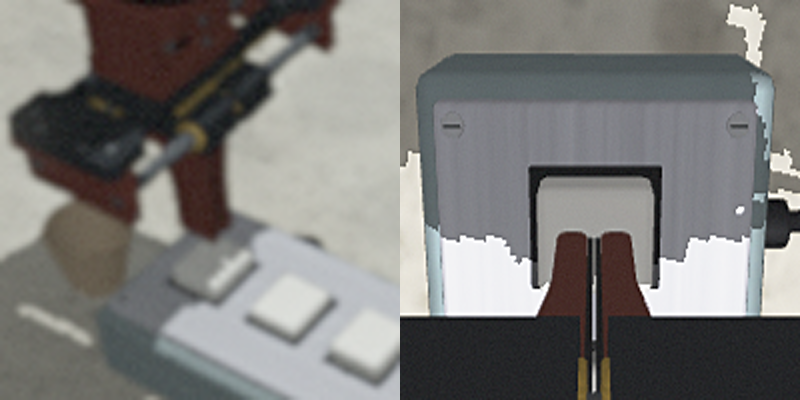

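The scene crop shows the fingertips now just above key 1's far part (tip at crop (215,235), key at (210,270)). The wrist crop shows the tips centred on the key in y. Continuing down.

```bash

python3 -m inch '[[[0,0,1,0,0,0,0],[0,0,1,0,0,0,0]]]'>/dev/null; python3 guard.py &&
python3 -m inch '[[[0,0,1,0,0,0,0],[0,0,1,0,0,0,0]]]'>/dev/null && python3 guard.py &&
python3 -m inch '[[[0,0,1,0,0,0,0],[0,0,1,0,0,0,0]]]'>/dev/null && python3 guard.py &&
python3 -m inch '[[[0,0,1,0,0,0,0],[0,0,1,0,0,0,0]]]'>/dev/null && python3 guard.py &&
python3 -m inch '[[[0,0,1,0,0,0,0],[0,0,1,0,0,0,0]]]'>/dev/null && python3 guard.py &&
python3 -m inch '[[[0,0,1,0,0,0,0],[0,0,1,0,0,0,0]]]'>/dev/null && python3 guard.py
```

```text
8.2 [469.16 150.72  74.25] [-0.28 -0.46 -0.76]
8.4 [469.15 150.73  73.26] [-0.76  0.51 -0.53]
8.6 [469.19 150.73  72.28] [-0.2  -0.4   0.52]
8.8 [469.17 150.73  71.28] [-0.24  0.68  0.  ]
9.0 [469.17 150.73  70.27] [ 0.51 -0.47 -0.56]
9.2 [469.21 150.73  69.27] [ 0.12 -0.23  0.06]
```

```bash

python3 -m inch '[[[0,0,0.8,0,0,0,0],[0,0,0.8,0,0,0,0]]]'>/dev/null; python3 guard.py &&
python3 -m inch '[[[0,0,0.8,0,0,0,0],[0,0,0.8,0,0,0,0]]]'>/dev/null && python3 guard.py &&
python3 -m inch '[[[0,0,0.8,0,0,0,0],[0,0,0.8,0,0,0,0]]]'>/dev/null && python3 guard.py &&
python3 -m inch '[[[0,0,0.8,0,0,0,0],[0,0,0.8,0,0,0,0]]]'>/dev/null && python3 guard.py &&
python3 -m inch '[[[0,0,0.8,0,0,0,0],[0,0,0.8,0,0,0,0]]]'>/dev/null && python3 guard.py &&
python3 - <<'E'
from workcell import optics,status
import cv2
s=optics.get_image("scene")["frame"][130:230,140:240,::-1]
w=optics.get_image("wrist")["frame"][120:300,160:360,::-1]
a=cv2.resize(s,(400,400),interpolation=2);b=cv2.resize(w,(400,400),interpolation=2)
cv2.imwrite("pics/c3.png",cv2.hconcat([a,b]))
E
```

```text
9.4 [469.19 150.73  68.49] [-0.18 -0.15 -0.6 ]
9.6 [469.14 150.74  67.68] [-0.85 -1.07 -0.23]
9.8 [469.17 150.72  66.88] [-0.34 -0.43  0.69]
10.0 [469.2  150.74  66.1 ] [ 0.7  -0.42 -0.49]
10.2 [469.16 150.75  65.28] [ 0.99 -0.1   0.14]
```

View pics/c3.png

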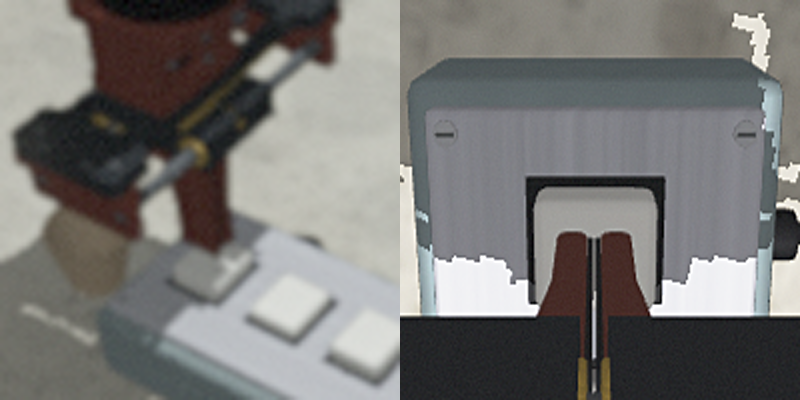

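The tips (scene crop (220,250)) are still a few millimetres above key 1, and nothing touches anything. The tips are clearly behind their nominal length when shut, so I continue under the force guard.

```bash

python3 -m inch '[[[0,0,0.8,0,0,0,0],[0,0,0.8,0,0,0,0]]]'>/dev/null; python3 guard.py &&
python3 -m inch '[[[0,0,0.8,0,0,0,0],[0,0,0.8,0,0,0,0]]]'>/dev/null && python3 guard.py &&
python3 -m inch '[[[0,0,0.8,0,0,0,0],[0,0,0.8,0,0,0,0]]]'>/dev/null && python3 guard.py &&
python3 -m inch '[[[0,0,0.8,0,0,0,0],[0,0,0.8,0,0,0,0]]]'>/dev/null && python3 guard.py &&
python3 -m inch '[[[0,0,0.8,0,0,0,0],[0,0,0.8,0,0,0,0]]]'>/dev/null && python3 guard.py &&
python3 -m inch '[[[0,0,0.8,0,0,0,0],[0,0,0.8,0,0,0,0]]]'>/dev/null && python3 guard.py &&
python3 -m inch '[[[0,0,0.8,0,0,0,0],[0,0,0.8,0,0,0,0]]]'>/dev/null && python3 guard.py
```

```text
10.5 [469.17 150.73  64.48] [0.24 0.4  0.41]
10.7 [469.16 150.72  63.68] [0.68 0.35 0.39]
10.9 [469.2  150.76  62.89] [0.03 0.63 0.43]
11.1 [469.2  150.73  62.1 ] [-0.46  0.35  0.55]
11.3 [469.18 150.73  61.29] [-0.41  0.24 -0.74]
11.5 [469.17 150.74  60.49] [-0.18  0.12 -0.74]
11.7 [469.2  150.74  59.7 ] [ 0.21 -0.28  0.12]
```

```bash

python3 -m inch '[[[0,0,0.8,0,0,0,0],[0,0,0.8,0,0,0,0]]]'>/dev/null; python3 guard.py &&
python3 -m inch '[[[0,0,0.8,0,0,0,0],[0,0,0.8,0,0,0,0]]]'>/dev/null && python3 guard.py &&
python3 -m inch '[[[0,0,0.8,0,0,0,0],[0,0,0.8,0,0,0,0]]]'>/dev/null && python3 guard.py &&
python3 -m inch '[[[0,0,0.8,0,0,0,0],[0,0,0.8,0,0,0,0]]]'>/dev/null && python3 guard.py &&
python3 -m inch '[[[0,0,0.8,0,0,0,0],[0,0,0.8,0,0,0,0]]]'>/dev/null && python3 guard.py &&
python3 - <<'E'
from workcell import optics,status
import cv2
s=optics.get_image("scene")["frame"][130:230,140:240,::-1]
w=optics.get_image("wrist")["frame"][120:300,160:360,::-1]
a=cv2.resize(s,(400,400),interpolation=2);b=cv2.resize(w,(400,400),interpolation=2)
cv2.imwrite("pics/c4.png",cv2.hconcat([a,b]))
E
```

```text
11.9 [469.18 150.74  58.9 ] [ 0.   -0.44  0.12]
12.1 [469.17 150.75  58.1 ] [ 0.76 -0.02  0.39]
12.3 [469.17 150.74  57.28] [0.04 0.34 0.17]
12.5 [469.18 150.73  56.49] [-0.63 -0.47 -0.03]
12.7 [469.18 150.73  55.68] [-0.57  0.44  0.26]
```

View pics/c4.png

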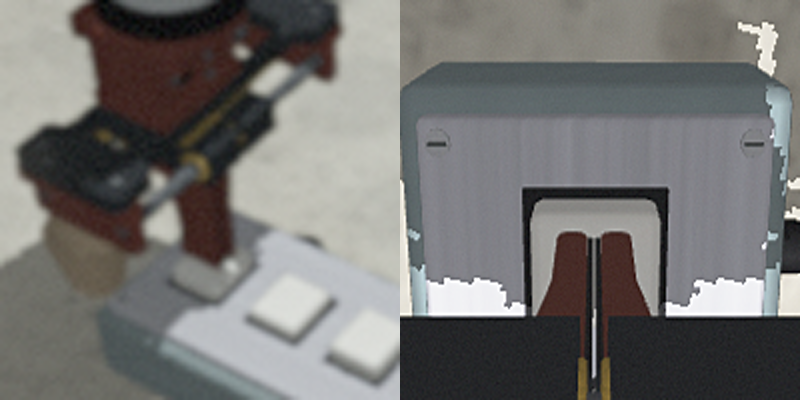

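Tips now appear at the key surface (scene crop (222,268)); the wrist crop shows them centred, about 16 px from the key's left edge.

```bash

python3 -m inch '[[[0,0,0.7,0,0,0,0],[0,0,0.7,0,0,0,0]]]'>/dev/null; python3 guard.py &&
python3 -m inch '[[[0,0,0.7,0,0,0,0],[0,0,0.7,0,0,0,0]]]'>/dev/null && python3 guard.py &&
python3 -m inch '[[[0,0,0.7,0,0,0,0],[0,0,0.7,0,0,0,0]]]'>/dev/null && python3 guard.py &&
python3 -m inch '[[[0,0,0.7,0,0,0,0],[0,0,0.7,0,0,0,0]]]'>/dev/null && python3 guard.py &&
python3 -m inch '[[[0,0,0.7,0,0,0,0],[0,0,0.7,0,0,0,0]]]'>/dev/null && python3 guard.py &&
python3 -m inch '[[[0,0,0.7,0,0,0,0],[0,0,0.7,0,0,0,0]]]'>/dev/null && python3 guard.py
```

```text
13.0 [469.2  150.75  55.01] [-0.08  0.44 -0.29]
13.2 [469.18 150.73  54.29] [-0.02  0.26  0.19]
13.4 [469.18 150.74  53.59] [ 0.03 -0.38  0.41]
13.6 [469.3  150.77  53.04] [-1.12 -0.17  2.12]
```

Contact on key 1 at TCP z ≈ 53.1, about 2.1 N. Lift and go to key 2.

```bash

python3 -m inch '[[[0,0,-5,0,0,0,0],[0,0,-12,0,0,0,0],[-10,0,-12,0,0,0,0],[-30,0,-12,0,0,0,0],[-45,0,-12,0,0,0,0],[-52,0,-12,0,0,0,0],[-52,0,-8,0,0,0,0],[-52,0,-4,0,0,0,0],[-52,0,-2.5,0,0,0,0],[-52,0,-2,0,0,0,0],[-52,0,-2,0,0,0,0],[-52,0,-2,0,0,0,0]]]'>/dev/null; python3 guard.py &&
python3 -m inch '[[[0,0,0.6,0,0,0,0],[0,0,0.6,0,0,0,0]]]'>/dev/null && python3 guard.py &&
python3 -m inch '[[[0,0,0.6,0,0,0,0],[0,0,0.6,0,0,0,0]]]'>/dev/null && python3 guard.py &&
python3 -m inch '[[[0,0,0.6,0,0,0,0],[0,0,0.6,0,0,0,0]]]'>/dev/null && python3 guard.py &&
python3 -m inch '[[[0,0,0.6,0,0,0,0],[0,0,0.6,0,0,0,0]]]'>/dev/null && python3 guard.py &&
python3 -m inch '[[[0,0,0.6,0,0,0,0],[0,0,0.6,0,0,0,0]]]'>/dev/null && python3 guard.py &&
python3 -m inch '[[[0,0,0.6,0,0,0,0],[0,0,0.6,0,0,0,0]]]'>/dev/null && python3 guard.py
```

```text
14.8 [481.33 100.44  54.98] [ 0.25 -0.11 -0.91]
15.0 [481.34 100.25  54.38] [1.14 0.24 0.55]
15.2 [481.34 100.15  53.76] [-0.84 -1.27  0.06]
15.4 [481.34 100.17  53.13] [ 0.01  0.11 -0.02]
15.6 [481.29 100.16  52.51] [ 0.1   0.22 -0.21]
15.8 [481.31 100.17  51.91] [-0.63 -0.05  0.18]
16.0 [481.32 100.19  51.3 ] [-0.13  0.5  -1.06]
```

```bash

python3 -m inch '[[[0,0,0.5,0,0,0,0],[0,0,0.5,0,0,0,0]]]'>/dev/null; python3 guard.py &&
python3 -m inch '[[[0,0,0.5,0,0,0,0],[0,0,0.5,0,0,0,0]]]'>/dev/null && python3 guard.py &&
python3 -m inch '[[[0,0,0.5,0,0,0,0],[0,0,0.5,0,0,0,0]]]'>/dev/null && python3 guard.py &&
python3 -m inch '[[[0,0,0.5,0,0,0,0],[0,0,0.5,0,0,0,0]]]'>/dev/null && python3 guard.py
```

```text
16.2 [481.32 100.18  50.83] [0.09 0.47 0.39]
16.4 [481.41 100.21  50.4 ] [0.2  0.18 0.88]
16.6 [481.4  100.18  50.05] [-0.62 -0.74  3.26]
```

Key 2 is felt solid about 3 mm lower (TCP 50.2), so it is the candidate. Next keys 3 and 4.

```bash

python3 -m inch '[[[0,0,-6,0,0,0,0],[0,0,-15,0,0,0,0],[-10,0,-15,0,0,0,0],[-30,0,-15,0,0,0,0],[-45,0,-15,0,0,0,0],[-52,0,-15,0,0,0,0],[-52,0,-11,0,0,0,0],[-52,0,-7,0,0,0,0],[-52,0,-5,0,0,0,0],[-52,0,-4.5,0,0,0,0],[-52,0,-4.5,0,0,0,0],[-52,0,-4.5,0,0,0,0]]]'>/dev/null; python3 guard.py &&
python3 -m inch '[[[0,0,0.5,0,0,0,0],[0,0,0.5,0,0,0,0]]]'>/dev/null && python3 guard.py &&
python3 -m inch '[[[0,0,0.5,0,0,0,0],[0,0,0.5,0,0,0,0]]]'>/dev/null && python3 guard.py &&
python3 -m inch '[[[0,0,0.5,0,0,0,0],[0,0,0.5,0,0,0,0]]]'>/dev/null && python3 guard.py &&
python3 -m inch '[[[0,0,0.5,0,0,0,0],[0,0,0.5,0,0,0,0]]]'>/dev/null && python3 guard.py
```

```text
17.8 [493.45  49.89  54.39] [-0.14 -0.11  0.27]
18.0 [493.5   49.7   53.93] [-0.81 -0.56  0.4 ]
18.2 [493.47  49.59  53.39] [-0.59 -0.04 -0.55]
18.4 [493.53  49.59  52.98] [0.48 0.67 2.75]
```

Key 3 contacts at the "up" height, like key 1. Key 4 next.

```bash

python3 -m inch '[[[0,0,-5,0,0,0,0],[0,0,-12,0,0,0,0],[-10,0,-12,0,0,0,0],[-30,0,-12,0,0,0,0],[-45,0,-12,0,0,0,0],[-52,0,-12,0,0,0,0],[-52,0,-8,0,0,0,0],[-52,0,-4,0,0,0,0],[-52,0,-2,0,0,0,0],[-52,0,-1.5,0,0,0,0],[-52,0,-1.5,0,0,0,0],[-52,0,-1.5,0,0,0,0]]]'>/dev/null; python3 guard.py &&
python3 -m inch '[[[0,0,0.5,0,0,0,0],[0,0,0.5,0,0,0,0]]]'>/dev/null && python3 guard.py &&
python3 -m inch '[[[0,0,0.5,0,0,0,0],[0,0,0.5,0,0,0,0]]]'>/dev/null && python3 guard.py &&
python3 -m inch '[[[0,0,0.5,0,0,0,0],[0,0,0.5,0,0,0,0]]]'>/dev/null && python3 guard.py &&
python3 -m inch '[[[0,0,0.5,0,0,0,0],[0,0,0.5,0,0,0,0]]]'>/dev/null && python3 guard.py
```

```text
19.6 [505.54  -0.69  54.38] [-0.71 -0.11  0.23]
19.8 [505.61  -0.88  53.94] [1.01 0.12 0.62]
20.0 [505.53  -0.96  53.37] [-0.65  0.47  0.07]
20.2 [505.62  -0.98  53.  ] [-0.96  0.54  3.1 ]
```

Key 4 is up as well, so key 2 is latched. Lift off, return to it and press.

```bash

python3 -m inch '[[[0,0,-6,0,0,0,0],[0,0,-15,0,0,0,0],[15,0,-17,0,0,0,0],[45,0,-17,0,0,0,0],[75,0,-17,0,0,0,0],[95,0,-17,0,0,0,0],[104,0,-17,0,0,0,0],[104,0,-12,0,0,0,0],[104,0,-5,0,0,0,0],[104,0,0,0,0,0,0],[104,0,1,0,0,0,0],[104,0,1,0,0,0,0]]]'>/dev/null; python3 guard.py &&
python3 -m inch '[[[0,0,1.5,0,0,0,0],[0,0,2.5,0,0,0,0],[0,0,3.5,0,0,0,0],[0,0,4.5,0,0,0,0],[0,0,5.3,0,0,0,0],[0,0,5.8,0,0,0,0],[0,0,5.8,0,0,0,0],[0,0,5.8,0,0,0,0]]]'>/dev/null ; python3 guard.py
```

```text
21.4 [481.16  99.53  51.37] [1.62 0.19 0.96]
22.2 [481.65  99.88  46.72] [-1.57 -3.26  9.02]
```

```bash

python3 -m inch '[[[0,0,0.6,0,0,0,0],[0,0,0.9,0,0,0,0],[0,0,0.9,0,0,0,0],[0,0,0.9,0,0,0,0]]]'>/dev/null; python3 guard.py
python3 -m inch '[[[0,0,-1.5,0,0,0,0],[0,0,-3,0,0,0,0],[0,0,-6,0,0,0,0],[0,0,-12,0,0,0,0],[0,0,-25,0,0,0,0],[0,0,-50,0,0,0,0],[0,0,-80,0,0,0,0],[0,0,-110,0,0,0,0],[20,-60,-120,0,0,0,0],[40,-110,-120,0,0,0,0],[60,-150,-120,0,0,0,0],[60,-150,-120,0,0,0,0],[60,-150,-120,0,0,0,0]]]'
python3 - <<'E'
from h import *
from workcell import optics
i=optics.get_image("scene")
for c,a in keys(i["frame"],(178,184,270,240),190):print(c.round(1),a,cast(i,c,67).round(1))
a=cv2.resize(i["frame"][150:270,140:300,::-1],(800,600),interpolation=2);cv2.imwrite("pics/end.png",a)
E
```

```text
22.6 [481.67  99.88  46.  ] [-2.88 -2.97 10.88]
t: 23.9
ee_pos: [320.2, 123.9, 165.8]
orientation: [1.943, 2.468, 0.001]
ft_force: [0.4, 0.3, 0.6]
width: 0.8
grasp_force: 0.0
[192.6 194.3] 160 [468.7 149.3  67. ]
[212.1 203.5] 174 [481.2  98.9  67. ]
[232.1 213.1] 189 [493.4  49.4  67. ]
[253.3 223.7] 194 [504.9  -1.6  67. ]
```

View pics/end.png

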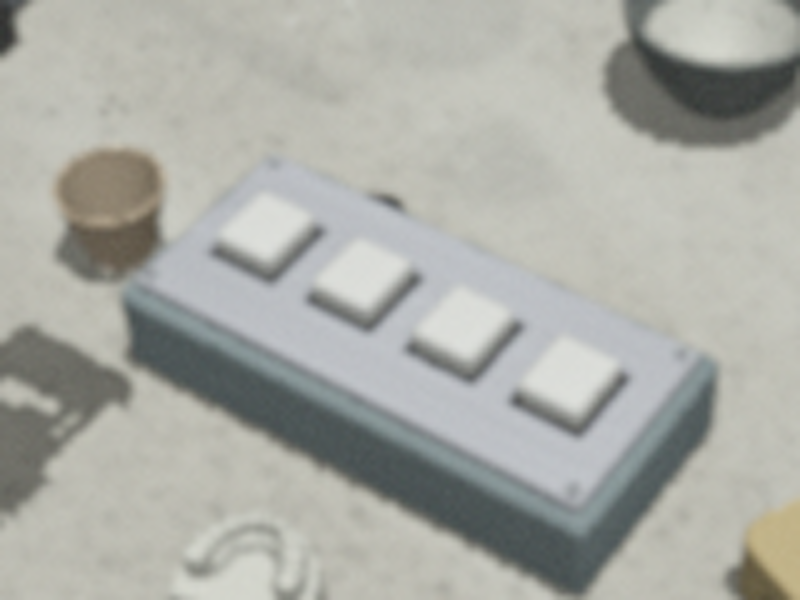

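All four keys, at crop (267,233), (362,280), (465,330) and (570,380), now stand level. Key 2 is 1.4 px higher than before, and the bystanders are undisturbed.

```bash
python3 -c "
from workcell import ctrl
print(ctrl.close_job())"
```

```text
the job is handed in; nothing more can be done
None
```

Key 2 was the latched one: I tapped all four keys from left to right, lifted off, pressed key 2 fully in and let it spring up, and handed the job in at about 24 s with all four keys level in the last picture and the crucible, flask and cast not touched.

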